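# Check a reagent vial for particles over the light plate

## Task

Check the reagent in the orange-capped vial for particles: draw it up out of the rack, tip it over in the air until it lies level and bring it back upright to stir up anything that has settled, and then hold it lying level a hand's breadth or two above the middle of the lit plate. Finish while still holding it there in the gripper, steady and touching nothing else, and leave everything else on the bench as it stands.

Things in the scene. Friction and masses are not known exactly. Their poses are not given: they have to be found in the camera images.
- vial: The vial to check: closed amber glass vial with an ORANGE screw cap, about 70 g, centre of mass about 43 mm up. A plain cylinder 28 mm in diameter up to 78 mm, then the cap, 24 mm in diameter, from 80 to 96 mm. Origin: centre of its underside; z points to the cap. Starts upright in any one of the rack's holes, underside 8 mm above the bench, its upper 54 mm standing out above the rack.
- vial_mid (a point): The middle of the orange-capped vial, on its axis 48 mm above its underside.
- rack: White vial rack, fixed, 214 mm (its x) by 62 mm (its y), top at 50 mm. Origin: centre of its underside. Four round holes of 31 mm in a row at x = -81, -27, 27, 81 mm, y = 0, a vial in each, standing on the 8 mm floor plate. Its x axis points away from the robot, turned up to 0.3 rad; it stands left or right of the middle.
- lightplate: LED light plate, fixed and lit: flat white slab 180 mm (its x) by 240 mm (its y), its lit face (150 by 210 mm) looking up 17 mm above the bench. Origin at the centre of its underside. On the other side of the middle from the rack.
- plate_mid (a point): The middle of the lit face, 17 mm above the bench, with the axes of the light plate.
- vial_white: Another amber vial, same size, white cap, in the rack; leave it. Origin at the centre of its underside.
- vial_blue: Another amber vial, same size, blue cap, in the rack; leave it. Origin at the centre of its underside.
- vial_black: Another amber vial, same size, black cap, in the rack; leave it. Origin at the centre of its underside.
- beaker: Empty glass beaker, 70 mm in diameter, 90 mm tall, on the right of the bench; leave it. Origin at the centre of its underside.
- jar: Small glass jar with white cap, 60 mm in diameter, 70 mm tall, in the middle towards the back; leave it. Origin at the centre of its underside.
- wash_bottle: White plastic wash bottle with red cap and bent red spout, 62 mm in diameter, 170 mm tall, on the right; leave it. Origin at the centre of its underside.
- tip_box: Teal pipette-tip box with yellow tips, 85 by 120 mm, 60 mm tall, on the left; leave it. Origin at the centre of its underside.
Mind the look-alikes: they are no part of the job. What is shaped like the vial but green or yellow is not meant.

How it is judged:
By the outcome, as a careful person would: the job done as asked, in the order asked, and still so for the second after the job is handed in, while the arm keeps its last pose, push and grip.
It also fails if it takes over 48 s, if anything falls off the work surface, if the arm or the gripper's body presses on something with over 40 N, if the wrist force passes 120 N, or if a joint passes its speed limit or range.

## Robot

A 6-joint arm with a two-finger parallel gripper is mounted at the origin on the work surface. World frame = base frame: x ahead of the robot, y to its left, z up, the work surface at z = 0. Lengths are in m, angles in rad, forces in N, time in s.
With the tool pointing down it reaches from about 0.275 to 0.825 m from the base axis. Payload 5.2 kg.
Tool frame: the origin (TCP) lies between the finger pads; the fingertips stand 8 mm ahead of it and the grasp point (between the pads) lies 11 mm behind it; z points along the fingers, x is the direction in which the jaws open and shut, and the axes are right-handed (so a half turn about z gives the same grasp; the last joint's range is limited). The gripper opens to 93 mm and grips with 3 to 60 N. Pads are 15 mm wide; open, the fingers measure 128 mm over their backs; the gripper's body (75 mm by 188 mm) begins 65 mm behind the grasp point.
Start: joints at [0.978, 0.259, 1.535, -0, 1.348, -0.203], TCP at [0.209, 0.509, 0.227] pointing down, gripper open.
Joint ranges: [-3.14, 3.14], [-0.91, 2.08], [0.19, 2.58], [-1.22, 4.36], [0.22, 2.71], [-3.12, 3.12]. Speed limits (rad/s): [2.57, 2.57, 3.14, 3.14, 3.14, 3.14].

## Interface

Orientations are given as a unit quaternion [w, x, y, z].
In Python, from bench import readout, viewer, r, spotter gives the robot as it stands.
- The arm moves only by the shell command python3 -m inch 'ROWS' [FORCE]. ROWS is JSON, a list of rows, each a list of 3 entries, a list of its own where there are three numbers: the shift along the tool's x, y, z in m, then the turn about the tool's z in rad, then the closure in counts, from 0 (fully open) to 255 (shut). In form: [[[tx, ty, tz], turn, fingers], ...]. A call has 1 to 5 rows; each row shifts and turns the commanded pose from where the row before left it, along the tool's axes as they then stand; what a row does not reach is not made up. A row lasts 1/8 s, in which the tool goes at most 62.5 mm and 10.7 degrees, less where a joint would pass 70% of its speed; a pose out of reach is approached as far as the arm can. A call is refused whole if a number of a shift passes 0.0625 or a number of a turn 0.188, either way. A call with a gripper value outside its range is refused whole. The fingers move at their own pace and stop on an object; FORCE is the grip in N (left out, the last holds). Time passes only in rows, so rows that do not move let the fingers close. It gives the time, the measured TCP pose, the force and the opening at its end, in the units of the state.
- readout.get_obs(): the state, without advancing time (a new reading comes with each control period).
- viewer.camera(name): name is "side" or "top" or "wrist"; returns the picture (384x512x3 uint8, red, green, blue); there is no depth.
- viewer.get_calibration(name): a dict with "camera_matrix" (3x3 intrinsics, pixels), "T" (4x4, takes a point from camera to world coordinates); the wrist camera has in their place "tool_from_camera" (4x4, takes a point from camera to tool coordinates, whose origin is the TCP and whose axes are the tool frame's). Camera axes: x right, y up, looking along -z (the intrinsics and any distortion apply to the point x, -y, -z); pixel columns grow to the right and rows downward; lengths in m; the calibration is good to about 2 mm. The wrist camera is an equidistant fisheye: a pixel r from the principal point sees the ray r / f radians off the axis. A picture is of the moment at which its call begins: read the wrist's pose just before it. get_calibration takes no time and is no camera call.
- r.finish_job(): hands the job in, once; it reports no verdict.
Trained networks look in the newest picture that a camera, given by its name, has taken for a name from the list of things; names that differ only in an ending like _2 or _b are one class to them, and where a whole thing is asked for, a point or a joint stands for the part that bears it (a point fixed in the world has none). Each returns a list of dicts, best first, with "conf" (0 to 1); they miss things now and then, are a little off and sometimes report something else, mostly with a low value. They report only what shows in the picture. A call takes as long as a camera call. They do not tell look-alikes from the thing itself.
- spotter.spot_in(camera, thing): "centre" ([column, row] in pixels, amid what is visible of it).
- spotter.landmark_of(camera, thing): "centre" ([column, row] in pixels: a listed point, or the origin of a listed thing).
The state is a dict: "clock": time; "joint_positions": joint angles; "joint_velocities": joint speeds; "effort": joint torques, N m; "tool_pos": TCP position; "tool_rot": TCP orientation; "force": force on the tool from outside, world axes, zero at the start; "moment": the same for the moment, N m; "gripper_width": finger opening in m.
Only numpy, scipy, OpenCV 4.12 (cv2) and the standard library are available. Lean on these libraries where they do the work, as an engineer would, in place of code of your own. Each camera call takes 0.05 s, during which the arm holds its last target. There are 200 camera calls.

## Working session

There is one attempt and no reset: what is moved stays moved. The work goes in short steps, Python scripts to look and compute and a shell command to move; the robot and the scene stay as the last step left them, time stands still between calls to the robot, and variables do not carry over. Pictures are saved under pics/ and viewed, about 8 in all and at most 12, crops included, and the job is handed in when it is done.

```bash
mkdir -p pics; ls
cat > h.py <<'E'
import numpy as np, cv2
from bench import readout, viewer, r, spotter
from scipy.spatial.transform import Rotation as R
def snap(n,f):
    im=viewer.camera(n); cv2.imwrite('pics/'+f,im[...,::-1]); return im
def ray(cam,px):
    c=viewer.get_calibration(cam);K=np.array(c['camera_matrix']);T=np.array(c['T'])
    d=np.linalg.solve(K,[px[0],px[1],1]);d=T[:3,:3]@[d[0],-d[1],-d[2]];return T[:3,3],d
def atz(cam,px,z):
    o,d=ray(cam,px);return o+d*(z-o[2])/d[2]
def proj(cam,p):
    c=viewer.get_calibration(cam);q=np.linalg.inv(c['T'])@np.r_[p,1];q=np.array(c['camera_matrix'])@[q[0],-q[1],-q[2]];return q[:2]/q[2]
E
python3 - <<'E'
from h import *
a=snap('top','t0.png');b=snap('side','s0.png');cv2.imwrite('pics/ts0.png',cv2.resize(np.hstack([a,b]),(800,300))[...,::-1])
for cam in('top','side'):
    c=viewer.get_calibration(cam);print(cam,{k:np.round(v,3).tolist() for k,v in c.items()})
    for t in('vial','rack','lightplate','plate_mid','vial_white','vial_blue','vial_black'):
        print(cam,t,[(np.round(d['centre']).tolist(),round(d['conf'],2)) for d in spotter.landmark_of(cam,t)][:4])
o=readout.get_obs();print({k:np.round(v,3).tolist() for k,v in o.items()})
E
python3 -m inch --help
```

```text
pics
top {'camera_matrix': [[359.783, 0.0, 258.46], [0.0, 359.783, 189.476], [0.0, 0.0, 1.0]], 'T': [[0.002, 0.983, -0.184, 0.301], [-1.0, 0.004, 0.011, -0.002], [0.011, 0.184, 0.983, 1.439], [0.0, 0.0, 0.0, 1.0]]}
top vial [([203.0, 200.0], 0.57), ([224.0, 202.0], 0.55), ([207.0, 165.0], 0.52), ([226.0, 166.0], 0.45)]
top rack []
top lightplate [([315.0, 194.0], 0.56), ([204.0, 197.0], 0.42)]
top plate_mid [([317.0, 193.0], 0.85)]
top vial_white [([198.0, 212.0], 0.56)]
top vial_blue [([373.0, 184.0], 0.75), ([206.0, 198.0], 0.37)]
top vial_black [([201.0, 225.0], 0.6)]
side {'camera_matrix': [[388.171, 0.0, 255.368], [0.0, 388.171, 191.745], [0.0, 0.0, 1.0]], 'T': [[-0.997, 0.058, -0.052, 0.477], [-0.077, -0.657, 0.75, 0.953], [0.009, 0.752, 0.66, 0.903], [0.0, 0.0, 0.0, 1.0]]}
side vial [([204.0, 249.0], 0.76), ([210.0, 228.0], 0.75), ([258.0, 231.0], 0.74), ([232.0, 250.0], 0.6)]
side rack []
side lightplate [([256.0, 162.0], 0.93)]
side plate_mid [([260.0, 160.0], 0.73), ([257.0, 355.0], 0.72)]
side vial_white [([273.0, 254.0], 0.53)]
side vial_blue [([252.0, 251.0], 0.54)]
side vial_black [([287.0, 256.0], 0.7)]
{'clock': 0.8, 'joint_positions': [0.978, 0.259, 1.535, -0.0, 1.348, -0.203], 'joint_velocities': [-0.001, -0.001, 0.001, 0.001, 0.0, 0.0], 'effort': [-0.0, -43.714, -28.429, 0.072, 0.031, -0.0], 'tool_pos': [0.209, 0.509, 0.227], 'tool_rot': [0.0, 0.831, 0.557, -0.0], 'force': [0.146, -0.125, -0.193], 'moment': [-0.021, -0.027, -0.006], 'gripper_width': 0.093}invalid input: not JSON, or not a number
```

View pics/ts0.png

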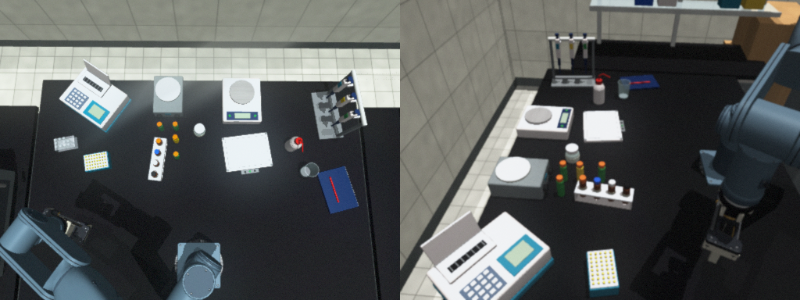

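Run:
```python
import cv2,numpy as np
a=cv2.imread('pics/t0.png')[145:245,170:370];b=cv2.imread('pics/s0.png')[170:280,170:370]
a=cv2.resize(a,(600,300),interpolation=3)
b=cv2.resize(b,(600,300),interpolation=3)
cv2.imwrite('pics/c0.png',np.vstack([a,b]))
```

```text
(no output)
```

View pics/c0.png

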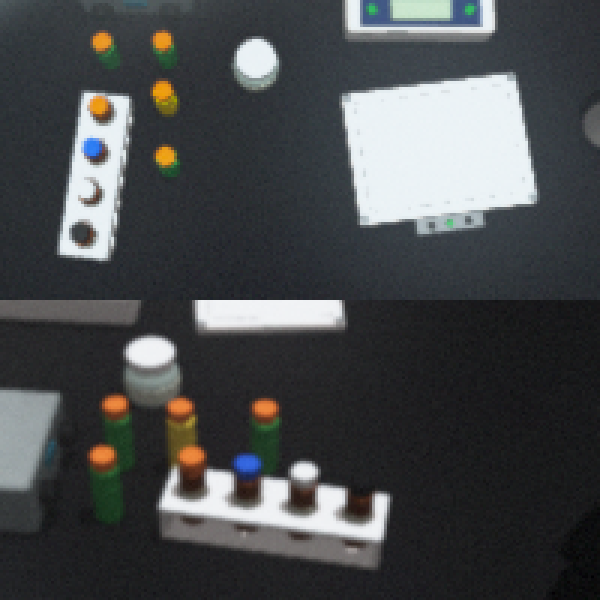

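Run:
```python
from h import *
P=lambda x,y:(170+x/3,145+y/3)
for n,p,z in[('or',(100,105),.104),('blue',(93,149),.104),('wh',(90,191),.104),('bk',(81,233),.104),('r1',(82,93),.05),('r2',(131,96),.05),('r3',(109,260),.05),('r4',(58,256),.05),
 ('g1',(102,41),.096),('g2',(162,40),.096),('y',(162,91),.096),('g3',(165,156),.096),('jar',(256,52),.07),('p1',(343,95),.017),('p2',(516,74),.017),('p3',(536,203),.017),('p4',(362,224),.017)]:
    print(n,np.round(atz('top',P(*p),z),4))
S=lambda x,y:(170+x/3,170+(y-300)/2.727)
print('or side',atz('side',S(192,455),.104),'bk',atz('side',S(362,490),.104),'y',atz('side',S(180,406),.096),'g3',atz('side',S(265,408),.096))
o=readout.get_obs();print(R.from_quat(o['tool_rot'],scalar_first=True).as_matrix().round(3))
```

```text
or [0.5871 0.1925 0.104 ]
blue [0.5306 0.1996 0.104 ]
wh [0.4776 0.2017 0.104 ]
bk [0.4253 0.2111 0.104 ]
r1 [0.6147 0.2245 0.05  ]
r2 [0.6109 0.16   0.05  ]
r3 [0.3959 0.1828 0.05  ]
r4 [0.4008 0.2481 0.05  ]
g1 [0.6729 0.1936 0.096 ]
g2 [0.6746 0.1166 0.096 ]
y [0.6073 0.1153 0.096 ]
g3 [0.5234 0.1099 0.096 ]
jar [ 0.6662 -0.0043  0.07  ]
p1 [ 0.6209 -0.1222  0.017 ]
p2 [ 0.6512 -0.3577  0.017 ]
p3 [ 0.475  -0.3771  0.017 ]
p4 [ 0.4464 -0.1453  0.017 ]
or side [0.58895007 0.19953369 0.104     ] bk [0.42859119 0.23422617 0.104     ] y [0.61081372 0.11940379 0.096     ] g3 [0.52588037 0.11519275 0.096     ]
[[ 0.38   0.925 -0.   ]
 [ 0.925 -0.38  -0.   ]
 [-0.    -0.    -1.   ]]
```

The orange caps in the top view are: the rack end vial at (203,180), which is amber; and the loose look-alikes at (204,159) green, (224,158) green, (224,175) yellow and (225,197) green. By the description, the one wanted is the rack's far-end vial at about (0.586, 0.195). The close crop shows it amber and in a hole.

The moves can't tilt the tool directly, so I'll first check in free air what happens at the edge of reach.

```bash
python3 -m inch '[[[0,0,-0.06],0,0],[[0.06,0,0],0,0],[[0.06,0,0],0,0],[[0.06,0,0],0,0],[[0.06,0,0],0,0]]'; python3 -m inch '[[[0.06,0,0],0,0],[[0.06,0,0],0,0]]'; python3 -c "
from h import *
print(readout.get_obs()['joint_positions'])"
```

```text
clock: 1.42
tool_pos: [0.3008, 0.7323, 0.2869]
tool_rot: [-0.0, 0.831, 0.557, 0.0]
force: [1.2, 0.8, 1.0]
gripper_width: 0.0932
clock: 1.68
tool_pos: [0.3324, 0.8078, 0.2751]
tool_rot: [-0.007, 0.831, 0.557, 0.01]
force: [34.5, 71.2, 21.0]
gripper_width: 0.093
[ 1.05186559  0.97736167  0.1864064   0.00360073  1.95449624 -0.12755766]
```

```bash
python3 -c "
from h import *
o=readout.get_obs();print(o['force'],o['joint_velocities'],o['joint_positions'])
snap('side','s1.png')
o=readout.get_obs();print(o['force'],o['joint_velocities'],o['joint_positions'],o['tool_pos'],o['tool_rot'])"
```

```text
[34.45025879 71.21103427 20.98371035] [ 0.0220473   0.45148367 -0.0700956  -0.00733281  0.5822239   0.04330318] [ 1.05186559  0.97736167  0.1864064   0.00360073  1.95449624 -0.12755766]
[-0.42054259  0.93476894 -9.78529722] [-0.00464757  0.04779358  0.20407993 -0.01450281  0.05217235 -0.01087223] [ 1.05217711  0.9883475   0.19916057  0.0038336   1.95787423 -0.12737269] [0.33015681 0.80458251 0.26024844] [-7.44528780e-04  8.30662321e-01  5.56770476e-01 -2.48826015e-03]
```

View pics/s1.png

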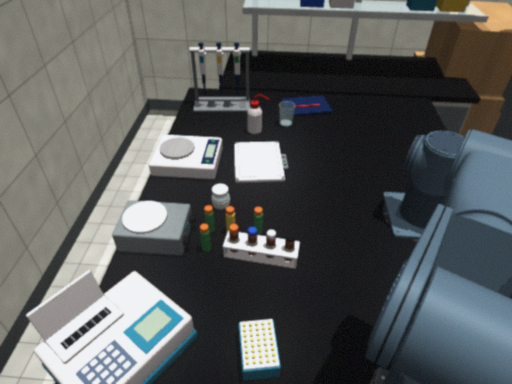

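The picture shows the arm off to the left with nothing touching. The force spike was the stop at the elbow limit, and the tool stays pointing down there, so the tool can't be tilted that way. I'll pivot the vial in the jaws against the fixed rack edge instead. First the grasp.

```bash
python3 -m inch '[[[-0.043,0.043,0],0,90],[[-0.043,0.043,0],0,90],[[-0.043,0.043,0],0,90],[[-0.043,0.043,0],0,90],[[-0.043,0.043,0],0,90]]'; python3 -m inch '[[[-0.043,0.043,0.01],0,90],[[-0.043,0.043,0.01],0,90],[[-0.043,0.043,0.01],0,90],[[-0.043,0.043,0.01],0,90],[[-0.043,0.043,0.01],0,90]]';python3 -m inch '[[[-0.03,0.03,0],0,90],[[0,0,0.0],-0.183,90],[[0,0,0],-0.1,90]]'; python3 -c "
from h import *
o=readout.get_obs();M=R.from_quat(o['tool_rot'],scalar_first=True).as_matrix();print(M.round(3),o['joint_positions'],M.T@(np.array([.586,.195,.061])-o['tool_pos']))
snap('wrist','w1.png')"
```

```text
clock: 2.35
tool_pos: [0.4471, 0.5353, 0.2725]
tool_rot: [-0.007, 0.831, 0.557, 0.01]
force: [0.6, 0.6, 0.0]
gripper_width: 0.0604
clock: 2.98
tool_pos: [0.5648, 0.256, 0.2172]
tool_rot: [-0.006, 0.831, 0.557, 0.01]
force: [1.8, 1.0, 0.2]
gripper_width: 0.0602
clock: 3.35
tool_pos: [0.581, 0.2176, 0.2165]
tool_rot: [-0.005, 0.743, 0.669, 0.011]
force: [-0.1, 0.6, 0.1]
gripper_width: 0.0603
[[ 0.104  0.995  0.009]
 [ 0.994 -0.104  0.022]
 [ 0.023  0.006 -1.   ]] [ 0.16686772  0.38119826  1.38679279  0.02062783  1.36140253 -1.30357171] [-0.02544405  0.00634273  0.15501373]
```

View pics/w1.png

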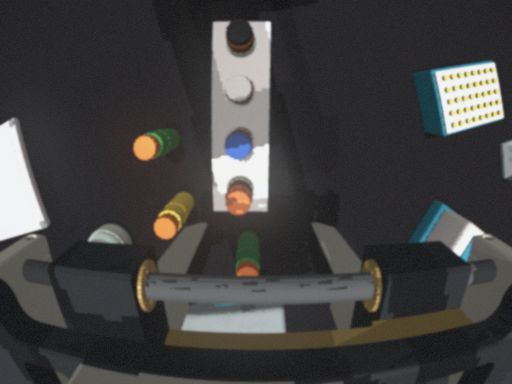

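The wrist view shows the amber vial with the orange cap in the rack's end hole at (238,203), and the green and yellow look-alikes loose beside it. I'll check its position with the wrist calibration.

```bash
cat >> h.py <<'E'
def wat(px,z,o=None):
    o=o or readout.get_obs();c=viewer.get_calibration('wrist');K=np.array(c['camera_matrix']);T=np.array(c['tool_from_camera'])
    u=np.array([(px[0]-K[0,2])/K[0,0],(px[1]-K[1,2])/K[1,1]]);a=np.hypot(*u);s=np.sin(a)/max(a,1e-9)
    d=np.array([u[0]*s,-u[1]*s,-np.cos(a)]);M=R.from_quat(o['tool_rot'],scalar_first=True).as_matrix()
    O=np.array(o['tool_pos'])+M@T[:3,3];D=M@T[:3,:3]@d;return O+D*(z-O[2])/D[2]
def shift(target,o=None):
    o=o or readout.get_obs();M=R.from_quat(o['tool_rot'],scalar_first=True).as_matrix();return M.T@(np.array(target)-o['tool_pos'])
E
python3 - <<'E'
from h import *
for n,p in(('or',(238,207)),('bl',(238,148)),('wh',(238,91)),('bk',(240,36))): print(n,wat(p,.104).round(4))
for p in((213,210),(267,210),(215,22),(270,22)): print(wat(p,.05).round(4))
print(spotter.landmark_of('wrist','vial')[:4])
E
```

```text
or [0.5949 0.1999 0.104 ]
bl [0.539  0.2065 0.104 ]
wh [0.4875 0.2121 0.104 ]
bk [0.4366 0.219  0.104 ]
[0.6129 0.1661 0.05  ]
[0.6195 0.228  0.05  ]
[0.4021 0.1929 0.05  ]
[0.409 0.252 0.05 ]
[{'centre': [246.1, 241.0], 'conf': 0.84}, {'centre': [238.2, 179.4], 'conf': 0.81}, {'centre': [171.8, 138.1], 'conf': 0.8}]
```

```bash
python3 -c "
from h import *
print(shift([.589,.1983,.12]))"
```

```text
[-0.02117002  0.00969933  0.09620526]
```

```bash
python3 -m inch '[[[-0.011,0.005,0.048],0,90],[[-0.010,0.005,0.048],0,90],[[0,0,0],0,90],[[0,0,0],0,90]]'; python3 -c "
from h import *
o=readout.get_obs();print(shift([.589,.1983,.061]))
im=snap('wrist','w2.png')
for p in ('vial','vial_blue'): print([(np.round(d['centre']),round(d['conf'],2)) for d in spotter.spot_in('wrist',p)][:4])"
```

```text
clock: 3.95
tool_pos: [0.59, 0.1994, 0.1219]
tool_rot: [-0.005, 0.744, 0.668, 0.011]
force: [-0.4, 0.1, 0.8]
gripper_width: 0.0598
[-0.00258832 -0.00142412  0.06087089]
[(array([256., 218.]), 0.86), (array([166., 231.]), 0.77), (array([136., 146.]), 0.75), (array([261., 309.]), 0.62)]
[(array([258., 144.]), 0.6)]
```

View pics/w2.png

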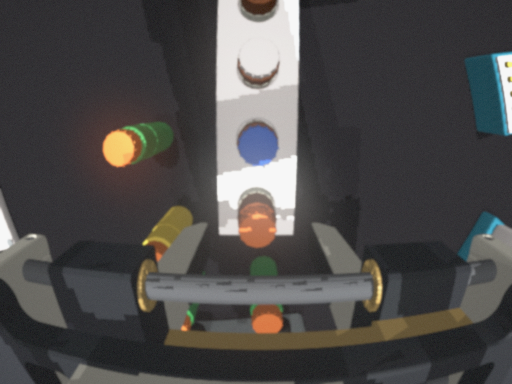

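Over the rack, the orange cap's top is at (257,226), midway between the fingers. I'll compute its position, then descend.

```bash
python3 -c "
from h import *
for p in ((257,226),(258,145),(259,56)): print(wat(p,.104))
for p in ((219,235),(294,235)): print(wat(p,.05))"
```

```text
[0.5883846  0.19981705 0.104     ]
[0.53749444 0.20595659 0.104     ]
[0.48491402 0.21218545 0.104     ]
[0.61495128 0.16562007 0.05      ]
[0.62232751 0.22860022 0.05      ]
```

```bash
python3 -m inch '[[[-0.0005,0,0.03],0,90],[[-0.0005,0,0.025],0,90],[[-0.0004,0,0.006],0,90],[[0,0,0],0,140],[[0,0,0],0,200]]' 15; python3 -m inch '[[[0,0,0],0,255],[[0,0,0],0,255],[[0,0,0],0,255]]' 20
```

```text
clock: 4.72
tool_pos: [0.5906, 0.199, 0.0608]
tool_rot: [-0.004, 0.744, 0.668, 0.012]
force: [-0.4, -0.3, 0.1]
gripper_width: 0.045
clock: 5.1
tool_pos: [0.5901, 0.1986, 0.0601]
tool_rot: [-0.005, 0.744, 0.668, 0.011]
force: [0.4, -0.8, 4.8]
gripper_width: 0.0277
```

```bash
python3 -m inch '[[[0.0005,0,-0.025],0,255],[[0.0006,0,-0.03],0,255],[[0.0003,0,-0.02],0,255]]'; python3 -c "
from h import *
o=readout.get_obs();print(o['force'],o['gripper_width'])
u=np.array([.994,-.107,0]);v=np.array([.107,.994,0])
c=np.array([.5095,.208,0])
t=c+.086*u+.085*v+[0,0,.14];print(t,shift(t))"
```

```text
clock: 5.48
tool_pos: [0.5893, 0.1987, 0.1354]
tool_rot: [-0.005, 0.744, 0.668, 0.011]
force: [-0.5, 0.1, -0.3]
gripper_width: 0.0276
[-0.54535994  0.11769516 -0.26175293] 0.027617770503840722
[0.604079 0.283288 0.14    ] [ 0.08581644  0.00570727 -0.00260347]
```

```bash
python3 -m inch '[[[0.043,0.003,-0.001],0,255],[[0.043,0.003,-0.001],0,255],[[0,0,0],0.187,255],[[0,0,0],0.187,255],[[0,0,0],0.187,255]]'; python3 -m inch '[[[0,0,0],0.187,255],[[0,0,0],0.187,255],[[0,0,0],0.187,255],[[0,0,0],0.187,255],[[0,0,0],0.187,255]]';python3 -m inch '[[[0,0,0],0.075,255],[[0,0,0],0,255]]'; python3 -c "
from h import *
o=readout.get_obs();M=R.from_quat(o['tool_rot'],scalar_first=True).as_matrix();print(M.round(3),o['force'],o['gripper_width'])
a=snap('side','s2.png')[130:330,150:350];b=viewer.camera('wrist');cv2.imwrite('pics/m2.png',np.hstack([cv2.resize(a,(384,384)),cv2.resize(b,(400,384))])[...,::-1])"
```

```text
clock: 6.1
tool_pos: [0.6037, 0.2836, 0.1376]
tool_rot: [-0.008, 0.901, 0.434, 0.008]
force: [1.0, -0.6, -1.7]
gripper_width: 0.0278
clock: 6.72
tool_pos: [0.6038, 0.2834, 0.1377]
tool_rot: [-0.011, 1.0, -0.019, 0.004]
force: [0.1, -0.0, -0.8]
gripper_width: 0.0273
clock: 6.98
tool_pos: [0.6039, 0.2834, 0.1378]
tool_rot: [-0.011, 0.999, -0.053, 0.003]
force: [0.2, 0.5, -1.0]
gripper_width: 0.0277
[[ 0.994 -0.106  0.008]
 [-0.106 -0.994  0.022]
 [ 0.006 -0.023 -1.   ]] [ 0.23378476  0.50746544 -0.95951564] 0.02774942502579986
```

View pics/m2.png

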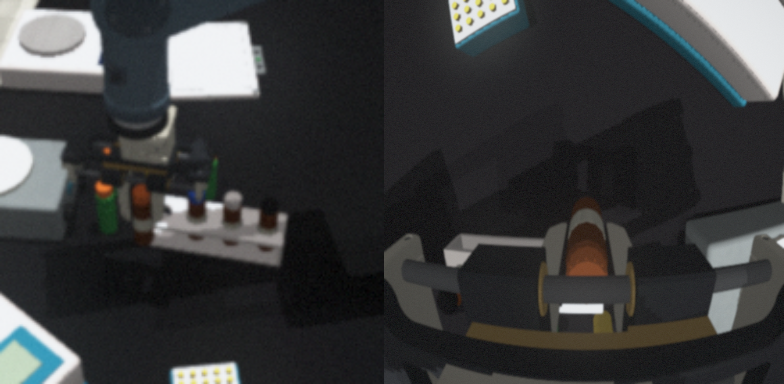

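Held and upright, clear of everything (side crop: vial left of the rack's far end). Next I'll push it against the rack's left wall to pivot it in the pads.

```bash
python3 -m inch '[[[0,0.034,0],0,255],[[0,0,0.055],0,255],[[0,0.012,0],0,255],[[0,0.014,0],0,255],[[0,0,0],0,255]]' 8; python3 -c "
from h import *
o=readout.get_obs();p=np.array(o['tool_pos'])-[.5095,.208,0];print(p@[.994,-.107,0],p@[.107,.994,0],p[2]+.011,o['force'],o['gripper_width'])
a=snap('side','s3.png')[150:270,190:330];b=viewer.camera('wrist')[150:384,130:380];cv2.imwrite('pics/m3.png',np.hstack([cv2.resize(a,(400,343)),cv2.resize(b,(367,343))])[...,::-1])"
```

```text
clock: 7.7
tool_pos: [0.5996, 0.2238, 0.0841]
tool_rot: [-0.011, 0.998, -0.054, 0.006]
force: [1.1, -0.4, -0.3]
gripper_width: 0.0276
0.08789448416364962 0.025365793528504488 0.09509848266546804 [ 1.07028966 -0.35707398 -0.30929507] 0.027631004262665276
```

View pics/m3.png

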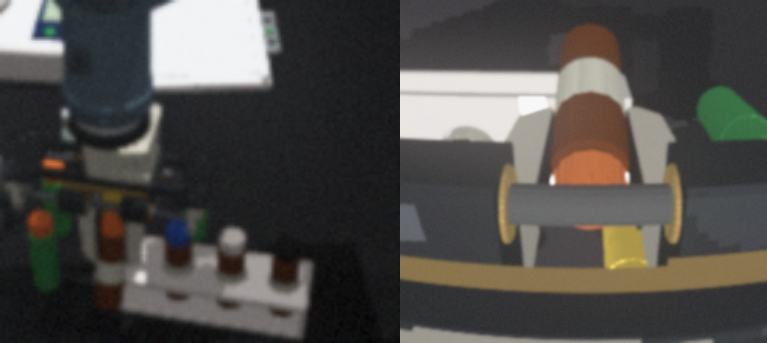

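The wrist crop shows the vial pivoting, its bottom swung out towards +y, and the contact force is only about 1 N. Continuing.

```bash
python3 -m inch '[[[0,0.014,0],0,255],[[0,0.016,0.008],0,255],[[0,0.013,0.008],0,255],[[0,0,0.002],0,255],[[0,0,0],0,255]]'; python3 -c "
from h import *
o=readout.get_obs();p=np.array(o['tool_pos'])-[.5095,.208,0];print(p@[.994,-.107,0],p@[.107,.994,0],p[2]+.011,o['force'],o['gripper_width'])"
```

```text
clock: 8.43
tool_pos: [0.5936, 0.1822, 0.0626]
tool_rot: [-0.011, 0.998, -0.054, 0.003]
force: [-1.1, -0.4, 0.1]
gripper_width: 0.0277
0.08635485490891485 -0.01664847513422089 0.07356176423794387 [-1.09295044 -0.36597318  0.13632603] 0.0276577614560117
```

```bash
python3 -m inch '[[[0,0,-0.04],0,255],[[0,-0.03,-0.04],0,255],[[0,-0.06,0],0,255],[[0,0,0],-0.187,255],[[0,0,0],-0.187,255]]' 25; for i in 1 ; do python3 -m inch '[[[0,0,0],-0.187,255],[[0,0,0],-0.187,255],[[0,0,0],-0.187,255],[[0,0,0],-0.187,255],[[0,0,0],-0.187,255]]'; python3 -m inch '[[[0,0,0],-0.187,255],[[0,0,0],-0.187,255],[[0,0,0],-0.187,255],[[0,0,0],-0.187,255],[[0,0,0],-0.187,255]]';python3 -m inch '[[[0,0,0],-0.187,255],[[0,0,0],-0.187,255],[[0,0,0],-0.187,255],[[0,0,0],-0.187,255],[[0,0,0],-0.15,255]]'; done; python3 -c "
from h import *
o=readout.get_obs();p=np.array(o['tool_pos'])-[.5095,.208,0];print(p@[.994,-.107,0],p@[.107,.994,0],p[2]+.011,o['force'],o['gripper_width'],o['joint_positions'][5]);print(R.from_quat(o['tool_rot'],scalar_first=True).as_matrix().round(3))
a=snap('side','s4.png')[150:270,190:330];b=viewer.camera('wrist')[100:384,100:420];cv2.imwrite('pics/m4.png',np.hstack([cv2.resize(a,(400,343)),cv2.resize(b,(387,343))])[...,::-1])"
```

```text
clock: 9.05
tool_pos: [0.6023, 0.2718, 0.1449]
tool_rot: [-0.01, 0.99, 0.137, 0.006]
force: [0.8, -0.5, -1.2]
gripper_width: 0.0273
clock: 9.68
tool_pos: [0.6025, 0.2708, 0.1449]
tool_rot: [-0.007, 0.823, 0.568, 0.01]
force: [0.4, 0.4, -1.9]
gripper_width: 0.0271
clock: 10.3
tool_pos: [0.6025, 0.2708, 0.1449]
tool_rot: [-0.001, 0.478, 0.878, 0.012]
force: [0.1, -0.4, -1.5]
gripper_width: 0.0273
clock: 10.92
tool_pos: [0.6025, 0.2708, 0.1449]
tool_rot: [0.004, 0.05, 0.999, 0.011]
force: [0.4, 1.2, -1.0]
gripper_width: 0.0276
0.08571566050342053 0.07236186714639226 0.1558828196404553 [ 0.39884355  1.22132806 -0.9963545 ] 0.02755154416231838 -2.8040895793185636
[[-0.995  0.1    0.009]
 [ 0.1    0.995  0.022]
 [-0.006  0.023 -1.   ]]
```

View pics/m4.png

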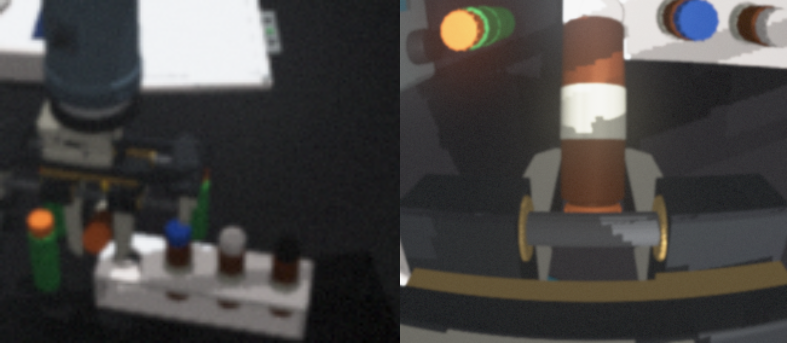

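Vial now lies about 12° short of level, bottom towards the rack (wrist crop). Next I'll lower it onto the rack's left edge to bring it level.

```bash
python3 -m inch '[[[0,0.001,0.05],0,255],[[0,0,0.03],0,255],[[0,0,0.006],0,255],[[0,0,0.006],0,255],[[0,0,0],0,255]]' 8; python3 -c "
from h import *
o=readout.get_obs();p=np.array(o['tool_pos'])-[.5095,.208,0];print(p@[.994,-.107,0],p@[.107,.994,0],p[2]+.011,o['force'],o['gripper_width'])"
```

```text
clock: 11.65
tool_pos: [0.6044, 0.2735, 0.0541]
tool_rot: [0.005, 0.054, 0.998, 0.011]
force: [0.2, 0.9, 0.0]
gripper_width: 0.0271
0.0873043826276875 0.0752192997826143 0.06510258136943194 [0.24822921 0.88100607 0.0015156 ] 0.02707547297947994
```

```bash
python3 -m inch '[[[0,0,0.0018],0,255],[[0,0,0],0,255],[[0,0,-0.045],0,255],[[0,0,-0.045],0,255],[[0,0,0],0.187,255]]' 10; python3 -m inch '[[[0,0,0],0.187,255],[[0,0,0],0.187,255],[[0,0,0],0.187,255],[[0,0,0],0.187,255],[[0,0,0],0.187,255]]' 20; python3 -c "
from h import *
o=readout.get_obs();print(R.from_quat(o['tool_rot'],scalar_first=True).as_matrix().round(3))
a=snap('side','s5.png')[120:270,170:345];b=viewer.camera('top')[150:230,150:243];cv2.imwrite('pics/m5.png',np.hstack([cv2.resize(a,(400,343)),cv2.resize(b,(399,343))])[...,::-1])"
```

```text
clock: 12.28
tool_pos: [0.6057, 0.2719, 0.1466]
tool_rot: [0.007, 0.148, 0.989, 0.013]
force: [0.4, -0.6, -1.1]
gripper_width: 0.0272
clock: 12.9
tool_pos: [0.6028, 0.2712, 0.1414]
tool_rot: [-0.003, 0.579, 0.815, 0.012]
force: [0.2, -0.6, -0.2]
gripper_width: 0.027
[[-0.33   0.944  0.009]
 [ 0.944  0.329  0.022]
 [ 0.018  0.016 -1.   ]]
```

View pics/m5.png

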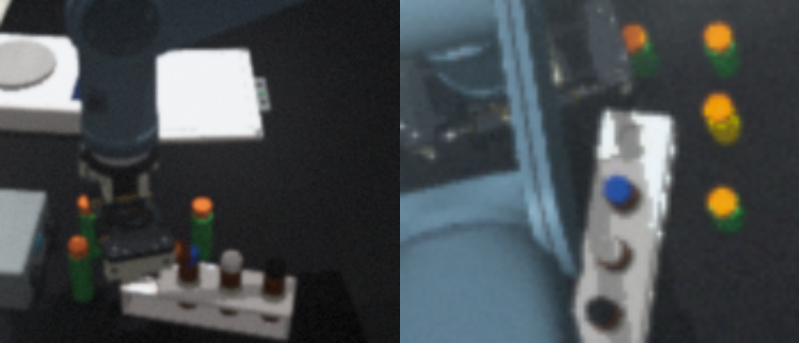

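The side view shows the vial lying level in the gripper, clear above the rack, and the neighbours undisturbed. To bring it back upright I'll turn it round and press the cap end on the rack edge, then push the bottom against the wall.

```bash
python3 -m inch '[[[0,0,0],0.187,255],[[0,0,0],0.187,255],[[0,0,0],0.187,255],[[0,0,0],0.187,255],[[0,0,0],0.187,255]]'; python3 -m inch '[[[0,0,0],0.187,255],[[0,0,0],0.187,255],[[0,0,0],0.187,255],[[0,0,0],0.187,255],[[0,0,0],0.187,255]]'; python3 -m inch '[[[0,0,0],0.14,255],[[0,0.02,0],0,255],[[0,0,0.045],0,255],[[0,0,0.035],0,255],[[0,0,0],0,255]]' 5; python3 -c "
from h import *
o=readout.get_obs();p=np.array(o['tool_pos'])-[.5095,.208,0];print(p@[.994,-.107,0],p@[.107,.994,0],p[2]+.011,o['force'],o['gripper_width']);print(R.from_quat(o['tool_rot'],scalar_first=True).as_matrix().round(3))"
```

```text
clock: 13.62
tool_pos: [0.6028, 0.2713, 0.1414]
tool_rot: [-0.008, 0.883, 0.469, 0.009]
force: [0.9, -0.1, -1.4]
gripper_width: 0.0272
clock: 14.25
tool_pos: [0.6028, 0.2712, 0.1413]
tool_rot: [-0.011, 1.0, 0.021, 0.005]
force: [0.6, 1.1, -1.6]
gripper_width: 0.027
clock: 14.88
tool_pos: [0.5991, 0.2513, 0.0578]
tool_rot: [-0.01, 0.999, -0.047, 0.001]
force: [0.1, -0.0, -1.5]
gripper_width: 0.028
0.08442889728348588 0.052608052428711395 0.06881811516254768 [ 0.12163658 -0.02703299 -1.54340522] 0.027995862877731675
[[ 0.996 -0.093  0.002]
 [-0.093 -0.995  0.02 ]
 [ 0.    -0.02  -1.   ]]
```

```bash
python3 -m inch '[[[0,0,0.006],0,255],[[0,0,0.005],0,255],[[0,0.002,0.003],0,255],[[0,0.002,0],0,255],[[0,0,0],0,255]]' 5; python3 -c "
from h import *
o=readout.get_obs();p=np.array(o['tool_pos'])-[.5095,.208,0];print(p@[.994,-.107,0],p@[.107,.994,0],p[2]+.011,o['force'],o['gripper_width'])
b=viewer.camera('wrist')[100:384,100:420];cv2.imwrite('pics/m6.png',cv2.resize(b,(500,444))[...,::-1])"
```

```text
clock: 15.5
tool_pos: [0.6015, 0.2494, 0.047]
tool_rot: [-0.011, 0.999, -0.048, 0.004]
force: [-0.6, -0.3, 0.2]
gripper_width: 0.0277
0.08703078681083083 0.050970806314829156 0.05802776559059289 [-0.62380712 -0.31579478  0.20812596] 0.027702875595653462
```

View pics/m6.png

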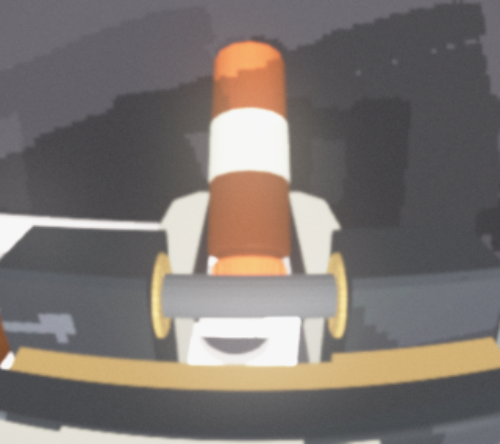

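```bash
cat >> h.py <<'E'
def tiltrows(step=10):
    # min image row of vial underside rim, per dip angle b below horizontal (bottom towards -tool y)
    c=viewer.get_calibration('wrist');K=np.array(c['camera_matrix']);T=np.linalg.inv(c['tool_from_camera'])
    for b in range(-10,95,step):
        t=np.radians(b);ax=np.array([0,-np.cos(t),np.sin(t)]);n=np.array([0,np.sin(t),np.cos(t)])
        out=[]
        for s in(63.5,-14.5):
            ph=np.linspace(0,6.28,60);P=np.array([0,0,-.011])+s*1e-3*ax+.014*(np.cos(ph)[:,None]*n+np.sin(ph)[:,None]*np.array([1,0,0]))
            q=P@T[:3,:3].T+T[:3,3];q=q*[1,-1,-1];a=np.arctan2(np.hypot(q[:,0],q[:,1]),q[:,2]);h=np.hypot(q[:,0],q[:,1])
            row=K[1,2]+K[1,1]*a*q[:,1]/h;out+=[row.min(),row.max()]
        print(b,np.round(out))
E
python3 -c "
from h import *
tiltrows()"
```

```text
-10 [131. 147. 258. 289.]
0 [133. 137. 264. 289.]
10 [132. 138. 269. 287.]
20 [132. 145. 274. 284.]
30 [135. 154. 278. 280.]
40 [141. 165. 275. 282.]
50 [149. 177. 269. 286.]
60 [159. 190. 262. 288.]
70 [171. 203. 255. 289.]
80 [183. 217. 247. 289.]
90 [197. 232. 240. 289.]
```

```bash
python3 -m inch '[[[0,0.001,0.003],0,255],[[0,0.001,0],0,255],[[0,0,0],0,255]]' 5; python3 -c "
from h import *
o=readout.get_obs();p=np.array(o['tool_pos'])-[.5095,.208,0];print(p@[.994,-.107,0],p@[.107,.994,0],p[2]+.011,o['force'],o['gripper_width'])
c=viewer.get_calibration('wrist');K=np.array(c['camera_matrix']);T=np.linalg.inv(c['tool_from_camera']);print(K[0,0])
for b in range(0,80,10):
    t=np.radians(b);ax=np.array([0,-np.cos(t),np.sin(t)]);q=T[:3,:3]@(np.array([0,0,-.011])+.0635*ax)+T[:3,3];print(b,2*np.arctan(.014/np.linalg.norm(q))*K[0,0])
im=viewer.camera('wrist');cv2.imwrite('pics/w7.png',im[...,::-1])
g=im.astype(int)
for row in range(110,200,4): print(row,g[row,258])
for row in (135,145,160): print(row,g[row,225:295:3,0])"
```

```text
clock: 15.92
tool_pos: [0.6011, 0.2475, 0.0436]
tool_rot: [-0.011, 0.999, -0.048, 0.004]
force: [0.3, -0.7, -1.0]
gripper_width: 0.0283
0.08686782831174727 0.049067877064063146 0.054555135038045224 [ 0.34256304 -0.74423804 -1.03687588] 0.028276093409272524
297.3186396354542
0 56.62869923284961
10 52.67459290611349
20 49.291021981606946
30 46.432936697359864
40 44.04349011314961
50 42.06686525837113
60 40.453630475156785
70 39.16244254447684
110 [115 109 115]
114 [115 109 115]
118 [120 112 117]
122 [117 110 115]
126 [192 123 102]
130 [246 173 106]
134 [247 174 107]
138 [246 174 109]
142 [246 174 108]
146 [217 133  90]
150 [216 133  91]
154 [215 135  93]
158 [215 131  91]
162 [217 137  97]
166 [217 139  98]
170 [247 247 246]
174 [247 247 247]
178 [247 247 247]
182 [247 247 246]
186 [247 247 246]
190 [247 247 246]
194 [247 247 246]
198 [247 247 246]
135 [106 111 112 113 120 220 240 243 246 246 246 246 246 246 246 245 240 231
 167  93  90  88  89  88]
145 [110 114 114 113 178 230 240 245 245 218 218 220 220 215 213 212 205 195
 185 124  98  92  92  91]
160 [ 91  95  96 103 146 166 175 193 209 213 215 218 217 215 215 213 209 198
 188 145 104 100 100  97]
```

The bottom face is now visible (rows 126–145), so the vial is about 33° below level. Next: lift off, turn round, and push its bottom against the rack wall to bring it upright.

```bash
python3 -m inch '[[[0,-0.01,-0.03],0,255],[[0,-0.04,-0.03],0,255],[[0,-0.002,0],-0.187,255],[[0,0,0],-0.187,255],[[0,0,0],-0.187,255]]' 15; python3 -m inch '[[[0,0,0],-0.187,255],[[0,0,0],-0.187,255],[[0,0,0],-0.187,255],[[0,0,0],-0.187,255],[[0,0,0],-0.187,255]]';python3 -m inch '[[[0,0,0],-0.187,255],[[0,0,0],-0.187,255],[[0,0,0],-0.187,255],[[0,0,0],-0.187,255],[[0,0,0],-0.187,255]]'; python3 -m inch '[[[0,0,0],-0.187,255],[[0,0,0],-0.187,255],[[0,0,0],-0.187,255],[[0,0,0],-0.187,255],[[0,0,0.04],0,255]]' 6; python3 -c "
from h import *
o=readout.get_obs();p=np.array(o['tool_pos'])-[.5095,.208,0];print(p@[.994,-.107,0],p@[.107,.994,0],p[2]+.011,o['force'],o['gripper_width'],o['joint_positions'][5]);print(R.from_quat(o['tool_rot'],scalar_first=True).as_matrix().round(3))"
```

```text
clock: 16.6
tool_pos: [0.6056, 0.2983, 0.1049]
tool_rot: [-0.01, 0.972, 0.233, 0.007]
force: [0.1, 0.1, -1.0]
gripper_width: 0.0273
clock: 17.23
tool_pos: [0.6057, 0.298, 0.1048]
tool_rot: [-0.005, 0.763, 0.646, 0.011]
force: [-0.2, 0.1, -0.5]
gripper_width: 0.0278
clock: 17.85
tool_pos: [0.6057, 0.298, 0.1048]
tool_rot: [-0.0, 0.39, 0.921, 0.012]
force: [-0.3, 0.5, -1.0]
gripper_width: 0.0276
clock: 18.48
tool_pos: [0.6092, 0.2999, 0.0683]
tool_rot: [0.008, 0.029, 0.999, 0.012]
force: [0.7, -0.1, -1.6]
gripper_width: 0.0277
0.08926045365084002 0.10197117856538908 0.07928603647978064 [ 0.67115834 -0.11892284 -1.58980125] 0.027676992866888652 -2.809802173327584
[[-0.998  0.057  0.017]
 [ 0.058  0.998  0.024]
 [-0.016  0.025 -1.   ]]
```

```bash
python3 -m inch '[[[0,0,0.0105],0.049,255],[[0,-0.012,0],0,255],[[0,-0.010,0],0,255],[[0,-0.010,-0.001],0,255],[[0,-0.008,-0.001],0,255]]' 6; python3 -m inch '[[[0,-0.008,-0.002],0,255],[[0,-0.005,-0.002],0,255],[[0,-0.003,0],0,255],[[0,0,0],0,255]]' 6;python3 -c "
from h import *
o=readout.get_obs();p=np.array(o['tool_pos'])-[.5095,.208,0];print(p@[.994,-.107,0],p@[.107,.994,0],p[2]+.011,o['force'],o['gripper_width'],o['joint_positions'][5])"
```

```text
clock: 19.1
tool_pos: [0.6025, 0.259, 0.0566]
tool_rot: [0.005, 0.055, 0.998, 0.012]
force: [0.8, 4.9, 2.8]
gripper_width: 0.0276
clock: 19.6
tool_pos: [0.6005, 0.2437, 0.0598]
tool_rot: [0.005, 0.054, 0.998, 0.012]
force: [0.4, 3.6, 4.4]
gripper_width: 0.0279
0.08665602226110461 0.04524602424625229 0.07082072410602211 [0.42328568 3.64246019 4.40529294] 0.02792492154179244 -2.8418014167382384
```

```bash
python3 -m inch '[[[0,0,-0.008],0,255],[[0,0,-0.006],0,255],[[0,0,0],0,255]]' 6;python3 -c "
from h import *
o=readout.get_obs();p=np.array(o['tool_pos'])-[.5095,.208,0];print(p@[.994,-.107,0],p@[.107,.994,0],p[2]+.011,o['force'],o['gripper_width'])
a=snap('side','s8.png')[130:280,170:345];b=snap('wrist','w8.png')[100:384,100:420];cv2.imwrite('pics/m8.png',np.hstack([cv2.resize(a,(400,343)),cv2.resize(b,(387,343))])[...,::-1])"
```

```text
clock: 19.98
tool_pos: [0.6001, 0.2427, 0.0735]
tool_rot: [0.004, 0.054, 0.998, 0.011]
force: [-0.1, 0.7, -0.4]
gripper_width: 0.0281
0.08631539859669383 0.04414726737335874 0.08453257776793276 [-0.06907965  0.68956886 -0.37072431] 0.028087930734527543
```

View pics/m8.png

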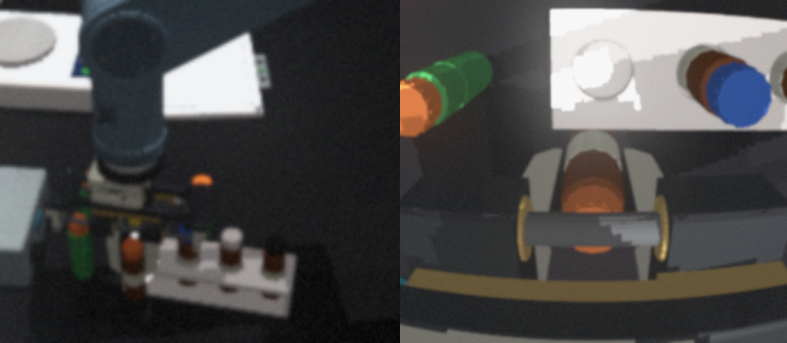

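Now close to upright; rack and other vials are untouched (wrist crop). The bottom rim's row hints at a slight over-tilt. I'll measure that and the wall from saved w8.

```bash
python3 -c "
from h import *
im=cv2.imread('pics/w8.png');
for col in (240,290,330): print(col,[(r_,im[r_,col].tolist()) for r_ in range(196,222,3)])
for px in((240,206),(300,206)):
  p=wat(px,.05)-[.5095,.208,0];print(p@[.107,.994,0])
m=cv2.imread('pics/w1.png')
print([(r_,im[r_,260].tolist()) for r_ in range(190,330,6)])
tiltrows(10)
c=viewer.get_calibration('wrist');K=np.array(c['camera_matrix']);T=np.linalg.inv(c['tool_from_camera']);print(K[1,2])
for b in (90,95,100,105):
    t=np.radians(b)
    for L in(.0635,.060,.057):
        P=np.array([0,0,-.011])+L*np.array([0,-np.cos(t),np.sin(t)])-.014*np.array([0,np.sin(t),np.cos(t)])
        q=(T[:3,:3]@P+T[:3,3])*[1,-1,-1];h=np.hypot(q[0],q[1]);print(b,L,K[1,2]+K[1,1]*np.arctan2(h,q[2])*q[1]/h)
"
```

```text
240 [(196, [191, 194, 198]), (199, [190, 193, 196]), (202, [187, 189, 194]), (205, [179, 181, 187]), (208, [84, 86, 92]), (211, [74, 76, 85]), (214, [75, 79, 87]), (217, [87, 96, 100]), (220, [107, 114, 115])]
290 [(196, [191, 192, 197]), (199, [186, 190, 195]), (202, [187, 189, 196]), (205, [181, 184, 189]), (208, [96, 97, 100]), (211, [71, 70, 71]), (214, [69, 72, 71]), (217, [70, 71, 72]), (220, [68, 67, 69])]
330 [(196, [183, 186, 189]), (199, [184, 187, 192]), (202, [182, 185, 190]), (205, [181, 184, 189]), (208, [91, 91, 95]), (211, [47, 45, 49]), (214, [49, 48, 50]), (217, [51, 50, 51]), (220, [49, 48, 49])]
0.030439775931011357
0.03044679276487483
[(190, [198, 201, 205]), (196, [193, 195, 200]), (202, [187, 191, 195]), (208, [129, 135, 138]), (214, [127, 136, 135]), (220, [125, 130, 132]), (226, [62, 70, 86]), (232, [55, 63, 82]), (238, [48, 59, 79]), (244, [42, 54, 75]), (250, [47, 63, 96]), (256, [52, 77, 128]), (262, [48, 77, 128]), (268, [50, 78, 133]), (274, [63, 98, 166]), (280, [72, 71, 72]), (286, [77, 76, 76]), (292, [83, 81, 82]), (298, [82, 80, 81]), (304, [69, 89, 136]), (310, [56, 64, 87]), (316, [57, 55, 58]), (322, [55, 54, 56]), (328, [56, 53, 56])]
-10 [127. 142. 255. 286.]
0 [129. 132. 261. 286.]
10 [128. 134. 266. 284.]
20 [128. 142. 271. 281.]
30 [131. 151. 276. 277.]
40 [138. 162. 271. 280.]
50 [146. 174. 265. 283.]
60 [156. 187. 258. 285.]
70 [168. 201. 251. 286.]
80 [181. 215. 244. 286.]
90 [194. 230. 237. 286.]
193.19374541055853
90 0.0635 193.96555264261798
90 0.06 195.25015221039175
90 0.057 196.3838817937611
95 0.0635 200.90119688841344
95 0.06 201.87263233654772
95 0.057 202.7300919781556
100 0.0635 207.9627363543402
100 0.06 208.62697623033543
100 0.057 209.213311335236
105 0.0635 215.1289468146821
105 0.06 215.49140021192733
105 0.057 215.81133363150911
```

```bash
python3 -m inch '[[[0,0.02,0],0,255],[[0,0.03,-0.04],0,255],[[0,0,0],0.187,255],[[0,0,0],0.187,255],[[0,0,0],0.187,255]]' 15; python3 -m inch '[[[0,0,0],0.187,255],[[0,0,0],0.187,255],[[0,0,0],0.187,255],[[0,0,0],0.187,255],[[0,0,0],0.187,255]]';python3 -m inch '[[[0,0,0],0.187,255],[[0,0,0],0.187,255],[[0,0,0],0.187,255],[[0,0,0],0.187,255],[[0,0,0],0.187,255]]'; python3 -m inch '[[[0,0,0],0.187,255],[[0,0,0],0.187,255],[[0,0,0],0.187,255],[[0,0,0],0.187,255],[[0,0,0.02],0.04,255]]' 8; python3 -c "
from h import *
o=readout.get_obs();p=np.array(o['tool_pos'])-[.5095,.208,0];print(p@[.994,-.107,0],p@[.107,.994,0],p[2]+.011,o['force'],o['gripper_width'],o['joint_positions'][5]);print(R.from_quat(o['tool_rot'],scalar_first=True).as_matrix().round(3))"
```

```text
clock: 20.7
tool_pos: [0.6047, 0.2931, 0.114]
tool_rot: [0.0, 0.331, 0.944, 0.012]
force: [-0.0, -0.2, -0.6]
gripper_width: 0.0275
clock: 21.32
tool_pos: [0.6047, 0.293, 0.1139]
tool_rot: [-0.005, 0.721, 0.693, 0.011]
force: [0.9, 0.4, -0.8]
gripper_width: 0.0277
clock: 21.95
tool_pos: [0.6047, 0.293, 0.1138]
tool_rot: [-0.009, 0.956, 0.294, 0.007]
force: [-0.9, 0.8, -1.1]
gripper_width: 0.0276
clock: 22.58
tool_pos: [0.6064, 0.2939, 0.0956]
tool_rot: [-0.012, 0.995, -0.094, 0.005]
force: [0.2, -0.7, -1.0]
gripper_width: 0.0278
0.0871210678942515 0.09571116915682198 0.10657465342516359 [ 0.21476394 -0.74639586 -1.01640917] 0.027763372264440034 0.45636850597642376
[[ 0.982 -0.187  0.013]
 [-0.187 -0.982  0.023]
 [ 0.008 -0.025 -1.   ]]
```

```bash
python3 -c "
from h import *
im=snap('wrist','w9.png')
for c in(250,258,266):print(c,[(r_,im[r_,c].tolist()) for r_ in range(176,290,4)])"
```

```text
250 [(176, [33, 31, 33]), (180, [36, 37, 40]), (184, [38, 33, 35]), (188, [37, 36, 38]), (192, [39, 39, 39]), (196, [70, 45, 32]), (200, [71, 43, 31]), (204, [72, 48, 35]), (208, [87, 71, 59]), (212, [135, 135, 125]), (216, [130, 130, 121]), (220, [133, 133, 123]), (224, [128, 122, 111]), (228, [75, 52, 38]), (232, [77, 51, 37]), (236, [74, 50, 37]), (240, [78, 52, 40]), (244, [77, 51, 39]), (248, [90, 60, 45]), (252, [96, 60, 42]), (256, [133, 78, 50]), (260, [139, 83, 56]), (264, [140, 87, 59]), (268, [140, 86, 58]), (272, [156, 93, 62]), (276, [103, 78, 69]), (280, [81, 78, 80]), (284, [87, 85, 88]), (288, [90, 90, 91])]
258 [(176, [40, 38, 39]), (180, [34, 33, 36]), (184, [36, 35, 36]), (188, [37, 36, 37]), (192, [53, 35, 28]), (196, [73, 46, 34]), (200, [76, 53, 38]), (204, [75, 48, 34]), (208, [121, 117, 109]), (212, [133, 130, 122]), (216, [133, 133, 123]), (220, [128, 128, 119]), (224, [92, 78, 66]), (228, [77, 50, 37]), (232, [74, 49, 37]), (236, [78, 51, 37]), (240, [78, 52, 38]), (244, [78, 53, 39]), (248, [100, 65, 44]), (252, [103, 67, 47]), (256, [136, 81, 53]), (260, [138, 85, 56]), (264, [137, 83, 55]), (268, [158, 93, 61]), (272, [174, 103, 66]), (276, [104, 78, 71]), (280, [84, 83, 84]), (284, [89, 87, 89]), (288, [92, 92, 92])]
266 [(176, [38, 39, 40]), (180, [38, 36, 40]), (184, [42, 41, 41]), (188, [36, 34, 36]), (192, [47, 43, 41]), (196, [71, 44, 28]), (200, [73, 45, 31]), (204, [73, 48, 34]), (208, [101, 91, 83]), (212, [131, 129, 121]), (216, [131, 130, 120]), (220, [133, 132, 122]), (224, [129, 121, 111]), (228, [76, 50, 36]), (232, [79, 54, 42]), (236, [77, 52, 38]), (240, [77, 50, 37]), (244, [76, 52, 40]), (248, [94, 62, 44]), (252, [97, 62, 42]), (256, [135, 81, 53]), (260, [139, 84, 58]), (264, [139, 86, 58]), (268, [143, 88, 61]), (272, [162, 97, 65]), (276, [105, 80, 74]), (280, [84, 83, 84]), (284, [88, 87, 87]), (288, [92, 91, 91])]
```

The vial is upright in free air: the rim is at row 192 against 194 predicted for vertical. I'll show it upright higher up, then do the second tip the same way.

```bash
python3 -m inch '[[[0,0,-0.06],-0.08,255],[[0,0,0],0,255],[[0,0,0.058],0,255],[[0,0.03,0.008],0,255],[[0,0.014,0.006],0,255]]' 8; python3 -m inch '[[[0,0.012,0],0,255],[[0,0.014,0],0,255],[[0,0.014,0],0,255],[[0,0.016,0.008],0,255],[[0,0.01,0.006],0,255]]' 8; python3 -c "
from h import *
o=readout.get_obs();p=np.array(o['tool_pos'])-[.5095,.208,0];print(p@[.994,-.107,0],p@[.107,.994,0],p[2]+.011,o['force'],o['gripper_width'])"
```

```text
clock: 23.25
tool_pos: [0.5997, 0.2482, 0.0797]
tool_rot: [-0.011, 0.999, -0.053, 0.003]
force: [0.0, 0.9, -0.3]
gripper_width: 0.0281
clock: 23.88
tool_pos: [0.5938, 0.1821, 0.0654]
tool_rot: [-0.011, 0.999, -0.053, 0.004]
force: [-0.1, 1.1, 0.2]
gripper_width: 0.0277
0.08651936016894703 -0.016748408906301013 0.07637559751825455 [-0.1039519   1.14810637  0.24475026] 0.02768942360311353
```

```bash
python3 -m inch '[[[0,0,0.0025],0,255],[[0,0,-0.04],0,255],[[0,-0.03,-0.04],0,255],[[0,-0.06,0],0,255],[[0,0,0],-0.187,255]]' 15; python3 -m inch '[[[0,0,0],-0.187,255],[[0,0,0],-0.187,255],[[0,0,0],-0.187,255],[[0,0,0],-0.187,255],[[0,0,0],-0.187,255]]'; python3 -m inch '[[[0,0,0],-0.187,255],[[0,0,0],-0.187,255],[[0,0,0],-0.187,255],[[0,0,0],-0.187,255],[[0,0,0],-0.187,255]]';python3 -m inch '[[[0,0,0],-0.187,255],[[0,0,0],-0.187,255],[[0,0,0],-0.187,255],[[0,0,0],-0.187,255],[[0,0,0],-0.187,255]]'; python3 -m inch '[[[0,0,0],-0.15,255],[[0,0.001,0.05],0,255],[[0,0,0.03],0,255],[[0,0,0.005],0,255],[[0,0,0],0,255]]' 8; python3 -c "
from h import *
o=readout.get_obs();p=np.array(o['tool_pos'])-[.5095,.208,0];print(p@[.994,-.107,0],p@[.107,.994,0],p[2]+.011,o['force'],o['gripper_width'])"
```

```text
clock: 24.5
tool_pos: [0.6025, 0.2755, 0.1458]
tool_rot: [-0.012, 0.999, 0.044, 0.006]
force: [-0.0, -0.7, -1.6]
gripper_width: 0.0277
clock: 25.12
tool_pos: [0.6023, 0.2714, 0.1446]
tool_rot: [-0.007, 0.872, 0.489, 0.009]
force: [-0.5, 0.5, -0.3]
gripper_width: 0.0275
clock: 25.75
tool_pos: [0.6023, 0.2714, 0.1446]
tool_rot: [-0.003, 0.558, 0.83, 0.011]
force: [-0.0, 0.9, -0.8]
gripper_width: 0.0274
clock: 26.38
tool_pos: [0.6023, 0.2714, 0.1446]
tool_rot: [0.003, 0.124, 0.992, 0.011]
force: [0.2, -0.6, -1.0]
gripper_width: 0.0279
clock: 27.0
tool_pos: [0.6037, 0.2743, 0.0606]
tool_rot: [0.004, 0.053, 0.999, 0.011]
force: [-0.4, -0.6, -0.8]
gripper_width: 0.028
0.08651588481366346 0.07596800731295553 0.07156036570198354 [-0.36332053 -0.58580817 -0.77903374] 0.02800106522535125
```

```bash
python3 -m inch '[[[0,0,0.004],0,255],[[0,0,0.004],0,255],[[0,0,0],0,255]]' 8; python3 -c "
from h import *
o=readout.get_obs();p=np.array(o['tool_pos'])-[.5095,.208,0];print(p@[.994,-.107,0],p@[.107,.994,0],p[2]+.011,o['force'],o['gripper_width'])
o=readout.get_obs();im=snap('wrist','w10.png')
print([(r_,im[r_,260].tolist()) for r_ in range(90,285,3)])
tiltrows(5)"
```

```text
clock: 27.38
tool_pos: [0.6038, 0.2743, 0.0527]
tool_rot: [0.004, 0.053, 0.999, 0.011]
force: [0.3, 0.3, 0.1]
gripper_width: 0.028
0.0866693669066572 0.07600815361242001 0.0637068393356207 [0.32872385 0.30659553 0.11960808] 0.028003116154268128
[(90, [247, 247, 247]), (93, [247, 247, 247]), (96, [247, 247, 247]), (99, [247, 247, 247]), (102, [247, 247, 247]), (105, [247, 247, 247]), (108, [246, 246, 247]), (111, [236, 232, 232]), (114, [235, 232, 231]), (117, [172, 156, 151]), (120, [152, 118, 105]), (123, [154, 119, 105]), (126, [150, 115, 100]), (129, [149, 114, 98]), (132, [149, 114, 99]), (135, [149, 112, 97]), (138, [148, 111, 96]), (141, [146, 109, 92]), (144, [145, 109, 91]), (147, [146, 107, 88]), (150, [146, 108, 90]), (153, [165, 117, 94]), (156, [223, 154, 112]), (159, [224, 153, 112]), (162, [224, 154, 112]), (165, [223, 154, 111]), (168, [221, 152, 110]), (171, [221, 151, 110]), (174, [206, 140, 103]), (177, [199, 137, 101]), (180, [199, 137, 103]), (183, [235, 224, 206]), (186, [246, 246, 244]), (189, [247, 246, 244]), (192, [247, 246, 244]), (195, [247, 246, 244]), (19
[... 467 characters left out ...]
4, 46]), (261, [94, 63, 44]), (264, [94, 64, 47]), (267, [92, 60, 41]), (270, [90, 56, 42]), (273, [94, 61, 45]), (276, [68, 60, 58]), (279, [67, 66, 67]), (282, [70, 69, 70])]
-10 [127. 142. 255. 286.]
-5 [128. 137. 258. 286.]
0 [129. 132. 261. 286.]
5 [130. 131. 264. 285.]
10 [128. 134. 266. 284.]
15 [127. 138. 269. 283.]
20 [128. 142. 271. 281.]
25 [129. 146. 273. 279.]
30 [131. 151. 276. 277.]
35 [134. 156. 274. 278.]
40 [138. 162. 271. 280.]
45 [142. 168. 268. 281.]
50 [146. 174. 265. 283.]
55 [151. 180. 262. 284.]
60 [156. 187. 258. 285.]
65 [162. 194. 255. 286.]
70 [168. 201. 251. 286.]
75 [174. 208. 247. 286.]
80 [181. 215. 244. 286.]
85 [187. 222. 240. 286.]
90 [194. 230. 237. 286.]
```

```bash
python3 -m inch '[[[0,0,-0.05],0,255],[[0,0,-0.05],0,255],[[0,0,-0.04],0.187,255],[[0,0,0],0.187,255],[[0,0,0],0.187,255]]' 20; python3 -m inch '[[[0,0,0],0.187,255],[[0,0,0],0.187,255],[[0,0,0],0.187,255],[[0,0,0],0.187,255],[[0,0,0],0.187,255]]';  python3 -c "
from h import *
viewer.camera('top');print(spotter.landmark_of('top','plate_mid')[:2])
o=readout.get_obs();M=R.from_quat(o['tool_rot'],scalar_first=True).as_matrix();print(M.round(3));t=np.array([.548,-.2505,.146])+M@[0,.018,0]*[1,1,0];print(t,shift(t),o['joint_positions'])
print(atz('top',(317,193),.017))"
```

```text
clock: 28.05
tool_pos: [0.6024, 0.2712, 0.1933]
tool_rot: [0.001, 0.33, 0.944, 0.012]
force: [-0.2, -0.1, -1.1]
gripper_width: 0.0272
clock: 28.68
tool_pos: [0.602, 0.2711, 0.1922]
tool_rot: [-0.005, 0.72, 0.694, 0.011]
force: [-0.3, -0.1, -0.2]
gripper_width: 0.0271
[{'centre': [317.2, 191.5], 'conf': 0.84}]
[[ 0.032  0.999  0.009]
 [ 0.999 -0.032  0.022]
 [ 0.022  0.008 -1.   ]]
[ 0.56599007 -0.25108046  0.146     ] [-0.5239614  -0.01958598  0.03449342] [ 0.24399189  0.46758737  1.31354049  0.0195103   1.34682252 -1.29884174]
[ 0.55416948 -0.25292651  0.017     ]
```

```bash
python3 -m inch '[[[-0.03,0,0],0,255],[[-0.055,-0.002,0],0,255],[[-0.055,-0.002,0],0,255],[[-0.055,-0.002,0],0,255],[[-0.055,-0.002,0],0,255]]' 25; python3 -m inch '[[[-0.055,-0.002,0],0,255],[[-0.055,-0.002,0],0,255],[[-0.055,-0.002,0],0,255],[[-0.055,-0.002,0],0,255],[[-0.035,-0.002,0.01],0,255]]'; python3 -m inch '[[[-0.019,-0.002,0.015],0,255],[[0,0,0.01],0,255],[[0,0,0],0,255],[[0,0,0],0,255]]'; python3 -c "
from h import *
a=snap('side','s11.png');b=snap('top','t11.png')
for cam in('side','top'):
  for t in('vial','vial_mid','plate_mid'): print(cam,t,[(np.round(d['centre'],1).tolist(),round(d['conf'],2)) for d in spotter.landmark_of(cam,t)][:6])
o=readout.get_obs();print(o['tool_pos'],proj('side',np.array(o['tool_pos'])+[0,0,.011]),proj('top',np.array(o['tool_pos'])+[0,0,.011]),o['force'])
cv2.imwrite('pics/m11.png',np.hstack([cv2.resize(a[90:230,190:330],(400,400),interpolation=3),cv2.resize(b[120:260,250:390],(400,400),interpolation=3)])[...,::-1])"
```

```text
clock: 29.4
tool_pos: [0.5862, 0.02, 0.1868]
tool_rot: [-0.005, 0.716, 0.698, 0.011]
force: [-0.1, -0.0, -0.5]
gripper_width: 0.027
clock: 30.02
tool_pos: [0.5688, -0.2358, 0.1716]
tool_rot: [-0.004, 0.717, 0.697, 0.011]
force: [-0.5, 0.1, -1.2]
gripper_width: 0.0276
clock: 30.52
tool_pos: [0.567, -0.2495, 0.1458]
tool_rot: [-0.005, 0.717, 0.697, 0.011]
force: [0.3, -0.1, -0.5]
gripper_width: 0.0273
side vial [([208.6, 228.0], 0.7), ([231.1, 230.3], 0.62), ([260.0, 231.3], 0.62), ([272.7, 126.3], 0.48), ([258.5, 351.5], 0.18)]
side vial_mid [([259.2, 126.3], 0.72), ([204.4, 235.8], 0.72), ([233.3, 217.5], 0.66), ([213.0, 218.5], 0.62), ([260.4, 218.2], 0.51)]
side plate_mid [([256.4, 160.3], 0.66)]
top vial [([223.8, 178.8], 0.64), ([206.1, 164.6], 0.63), ([226.2, 163.0], 0.59), ([324.1, 201.4], 0.52), ([224.0, 203.5], 0.45)]
top vial_mid [([203.5, 161.1], 0.65), ([220.8, 179.1], 0.64), ([224.5, 158.5], 0.61), ([323.5, 185.9], 0.57), ([224.7, 197.4], 0.47)]
top plate_mid [([315.1, 192.5], 0.62), ([325.3, 204.3], 0.23)]
[ 0.56665069 -0.25091296  0.14571316] [254.57477624 126.58358182] [322.90759361 182.93273634] [-0.3553547   1.0625553  -1.36666931]
```

View pics/m11.png

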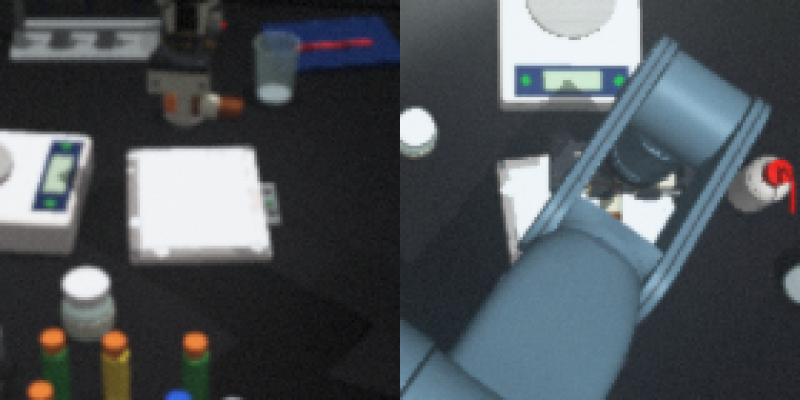

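The side view shows the vial lying level in the gripper above the plate: cap at crop (168,103), bottom at (242,104), and nothing is touching it. I'll check this numerically.

```bash
python3 -c "
from h import *
def tri(a,b):
    o1,d1=ray('side',a);o2,d2=ray('top',b);s=np.linalg.lstsq(np.c_[d1,-d2],o2-o1,rcond=None)[0];p,q=o1+s[0]*d1,o2+s[1]*d2;return ((p+q)/2).round(4),np.linalg.norm(p-q).round(4)
print('mid',tri((259.2,126.3),(323.5,185.9)),'orig',tri((272.7,126.3),(324.1,201.4)))
print('plate',atz('side',(256.4,160.3),.017),atz('top',(316,192.5),.017))
g=np.array([.567,-.251,.157])
for dx in(.03,0,-.066):print(proj('side',g+[dx,0,0]),end='')
"
```

```text
mid (array([ 0.5526, -0.252 ,  0.1588]), np.float64(0.0052)) orig (array([ 0.4998, -0.2526,  0.1602]), np.float64(0.0035))
plate [ 0.55745382 -0.23643487  0.017     ] [ 0.55619775 -0.24895269  0.017     ]
[246.19772553 126.09035069][254.48073224 126.49742652][272.76891243 127.39621562]
```

```bash
python3 -m inch '[[[0,0,0],0,255],[[0,0,0],0,255],[[0,0,0],0,255]]'; python3 -c "
from h import *
o=readout.get_obs();print(o['joint_velocities'],o['gripper_width'],o['clock']);print(r.finish_job())"
```

```text
clock: 31.3
tool_pos: [0.5665, -0.2511, 0.1454]
tool_rot: [-0.005, 0.718, 0.696, 0.011]
force: [1.0, 1.2, -0.4]
gripper_width: 0.0279
[-5.96921528e-05  7.81816758e-04 -6.43487893e-04 -3.06180578e-03
  1.44893595e-03  1.08118472e-04] 0.0279388399399468 31.3
the job is handed in; nothing more can be done
None
```

The orange-capped amber vial is now held lying level above the middle of the lit plate, and I handed the job in at 31.3 s. I drew it out of the rack's far-end hole, tipped it level and brought it upright again in the air, then tipped it level a second time.

**How it was tipped:** the moves can't tilt the tool, so I pivoted the vial in the finger pads by pressing it lightly against the fixed rack's edge and wall. The highest force I read while doing this was about 6 N. I then raised it clear, level the first time and upright after that.

**Last checks:**
- **Position:** the vial's middle is at about (0.553, −0.252, 0.159), roughly 14 cm above the plate. That is within a few millimetres of the plate middle from the top view.
- **Level:** within about 2° in the side view.
- **Upright, between the two tips:** the rim showed at row 192 against 194 predicted for vertical.
- **Hold:** joints at rest and gripper opening 27.9 mm. Nothing was touching the vial, and the other items looked undisturbed in the last pictures.

**Disagreements and slips:**
- **Plate middle:** the side-view estimate was about 13 mm off the top view in y; I used the top view.
- **First tip:** I set its level by the rack edge height and saw it only roughly in a picture, not measured.
- **Grip:** the wrist images suggest the vial slid about 5 mm lengthwise in the pads.
- **Early reach test:** with an empty gripper I ran the elbow to its limit. It read 0.186 rad against the listed 0.19, with a brief wrist force of about 80 N. That is under the 120 N limit, but I can't rule out that the joint reading counts against the range.

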